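# Release the fuser pressure of a jammed laser printer

### The job

The jammed laser printer on the bench has its top cover off for service. Reach down through each of the two windows in the fuser's heat guard and press the release lever below it fully down to its stop, left and right in either order, without touching the guard; do not force the levers, and leave the things lying around where they are.

Things in the scene. Friction and masses are not known exactly. Their poses are not given: they have to be found in the camera images.
- lever_left (a joint): left fuser release lever (robot's left, +y side of the printer): hinge angle in rad, 0 = fully up, 0.54 = fully down on its stop; starts at 0 to 0.2. White plastic; its hub is hidden under the guard on the window's far (+x) side. Needs 4 to 5 N at the paddle to move and stays where it is left.
- paddle_left: finger paddle of the left lever, 22 x 22 x 5 mm, white, ribbed, below the middle of its window. Origin: middle of its top face, the place to press. It moves with the lever: 6 mm below the guard's top face at lever angle 0, 28 mm below at the stop, and only 1 to 2 mm sideways.
- window_left (a point): centre of the left window in the guard, level with the guard's top face; axes: x away from the printer's rear, y along the guard towards the left window, z up. The window is 54 mm (x) by 60 mm (y), its edges folded 8 mm down; around the lever there is free space to 55 mm below the top face.
- lever_right (a joint): right fuser release lever (robot's right, -y side of the printer): hinge angle in rad, 0 = fully up, 0.54 = fully down on its stop; starts at 0 to 0.2. White plastic; its hub is hidden under the guard on the window's far (+x) side. Needs 4 to 5 N at the paddle to move and stays where it is left.
- paddle_right: finger paddle of the right lever, 22 x 22 x 5 mm, white, ribbed, below the middle of its window. Origin: middle of its top face, the place to press. It moves with the lever: 6 mm below the guard's top face at lever angle 0, 28 mm below at the stop, and only 1 to 2 mm sideways.
- window_right (a point): centre of the right window in the guard, level with the guard's top face; axes: x away from the printer's rear, y along the guard towards the left window, z up. The window is 54 mm (x) by 60 mm (y), its edges folded 8 mm down; around the lever there is free space to 55 mm below the top face.
- guard: fuser heat guard: dark steel plate 128 x 336 x 2.5 mm, level, fixed, top face 155 mm above the bench, a window near each end (230 mm between centres). Origin: bench height under the middle of the printer (fixed, 370 x 380 mm, rear with the guard towards the robot, x away from the robot, y left). Printer's sides rise to 160 mm, rear wall to 150 mm, scanner plate beyond the guard 148 mm.
- screwdriver: lying on the printer's aluminium scanner plate, 170 mm long; origin at its middle, underside. A bystander, to be left alone.
- dish: small steel screw dish on the scanner plate, 64 mm across, 22 mm high; origin under its centre. A bystander, to be left alone.
- gear: white plastic gear on the scanner plate, 34 mm across, 20 mm high; origin under its centre. A bystander, to be left alone.
- cartridge: black toner cartridge on the bench left of the printer, about 260 x 115 x 47 mm; origin on its underside. A bystander, to be left alone.
- cleaner: bottle of cleaner on the bench right of the printer, 56 mm across, 170 mm high; origin under its centre. A bystander, to be left alone.
- tape: roll of black tape lying flat on the bench right of the printer, 90 mm across, 24 mm high; origin under its centre. A bystander, to be left alone.
- mug: white mug on the bench left of the printer, beyond the cartridge, 80 mm across, 90 mm high; origin under its centre. A bystander, to be left alone.

How it is judged:
At the end, for the whole second after the job is handed in: Both release levers are down on their stops (0.46 rad or more of 0.54) and stay there, and every bystander is within 20 mm of where it was (value of joint each of lever_left, lever_right above 0.46 rad and distance of each of screwdriver, dish, gear, cartridge, cleaner, tape, mug from where it was at the start of the episode below 0.02 m); the robot touches nothing.
It fails at once if the robot touches the fuser guard (contact force between any of the fingers, the arm and guard above 0.3 N).
It fails at once if a lever is forced (over 40 N) (contact force between any of the fingers, the arm and paddle_left above 40 N or contact force between any of the fingers, the arm and paddle_right above 40 N).
It fails at once if a bystander is moved more than 20 mm or lifted (distance of any of screwdriver, dish, gear, cartridge, cleaner, tape, mug from where it was at the start of the episode above 0.02 m).
It also fails if it takes over 42 s, if anything falls off the work surface, if the arm or the gripper's body presses on something with over 40 N, if the wrist force passes 120 N, or if a joint passes its speed limit or range.

### The arm

A 6-joint arm with a two-finger parallel gripper is mounted at the origin on the work surface. World frame = base frame: x ahead of the robot, y to its left, z up, the work surface at z = 0. Lengths are in m, angles in rad, forces in N, time in s.
With the tool pointing down it reaches from about 0.325 to 1 m from the base axis. Payload 5.1 kg.
Tool frame: the origin (TCP) lies between the finger pads; the fingertips stand 25 mm ahead of it and the grasp point (between the pads) lies 6 mm ahead of it; x points along the fingers, y is the direction in which the jaws open and shut, and the axes are right-handed (so a half turn about x gives the same grasp; the last joint's range is limited). The gripper opens to 85 mm and grips with 20 to 120 N. Pads are 22 mm wide; open, the fingers measure 114 mm over their backs; the gripper's body (76 mm by 85 mm) begins 54 mm behind the grasp point. The pads swing forward as they close: fully open they stand 13 mm farther back than shut.
Start: joints at [1.242, 0.124, 1.65, -0, 1.367, -0.083], TCP at [0.158, 0.63, 0.256] pointing down, gripper open.
Joint ranges: [-2.61, 2.61], [-1.02, 2.33], [0.03, 2.71], [-1.35, 4.49], [0.32, 2.68], [-2.91, 2.91]. Speed limits (rad/s): [2.57, 2.57, 3.14, 3.14, 3.14, 3.14].

### API

Orientations are given as a unit quaternion [w, x, y, z].
In Python, from rig import robot gives the robot as it stands.
- The arm moves only by the tool carry_out, never from a script. Its argument "deltas" is text: rows parted by semicolons, each of 5 numbers parted by spaces: the shift along the tool's x, y, z in mm, then the turn about the tool's x in degrees, then the finger opening in mm, from 0 to 85.4. In form: dx dy dz roll fingers; .... A call has 1 to 20 rows; each row is the pose to reach, as a shift and turn from the pose commanded when the call began, along the tool's axes at that moment; what a row does not reach only later rows make up. A row lasts 1/8 s, in which the tool goes at most 62.5 mm and 10.7 degrees, less where a joint would pass 70% of its speed; a pose out of reach is approached as far as the arm can. A call with a gripper value outside its range is refused whole. The fingers move at their own pace and stop on an object; "grip_force" is the grip in N (left out, the last holds). Time passes only in rows, so rows that repeat a pose let the fingers close. It gives the time, the measured TCP pose, the force and the opening at its end, in the units of the state.
- robot.read_state(): the state, without advancing time (a new reading comes with each control period).
- robot.grab_frame(name): name is "side" or "top" or "wrist"; returns the picture (400x640x3 uint8, red, green, blue); there is no depth.
- robot.camera_info(name): a dict with "fx", "fy", "cx", "cy" (pixels), "distortion" ([k1, k2, p1, p2, k3] as OpenCV has them; the pictures are not rectified), "eye" and "orientation" of the camera in the world. Camera axes: x right, y down, z forward; pixel columns grow to the right and rows downward; lengths in m; the calibration is good to about 2 mm. A picture is of the moment at which its call begins: read the wrist's pose just before it. camera_info takes no time and is no camera call; for the wrist camera it gives the pose at the moment of the call.
- robot.hand_in(): hands the job in, once; it reports no verdict.
The state is a dict: "time_s": time; "joint_pos": joint angles; "qvel": joint speeds; "joint_torque": joint torques, N m; "eef_pos": TCP position; "ee_rot": TCP orientation; "contact_force": force on the tool from outside, world axes, zero at the start; "moment": the same for the moment, N m; "opening": opening from 0.0 (shut) to 1.0 (fully open).
Only numpy, scipy, OpenCV 4.12 (cv2) and the standard library are available. Lean on these libraries where they do the work, as an engineer would, in place of code of your own. Each camera call takes 0.05 s, during which the arm holds its last target.

## Working session

There is one attempt and no reset: what is moved stays moved. The work goes in short steps, Python scripts to look and compute and a tool call to move; the robot and the scene stay as the last step left them, time stands still between calls to the robot, and variables do not carry over. Pictures are saved under pics/ and viewed, and the job is handed in when it is done.

Besides the shell and the picture viewer there is one more tool, called after "Request:" as name(argument=value, ...) on one line, values as JSON. carry_out: Moves the arm, as the interface text tells. Its arguments: {"type":"object","properties":{"deltas":{"type":"string"},"grip_force":{"type":"number"}},"required":["deltas"]}

```bash
ls; mkdir -p pics; python3 - <<'E'
from rig import robot
import cv2
print(robot.read_state())
for n in ["side","top","wrist"]:
    print(n,robot.camera_info(n))
    cv2.imwrite(f"pics/{n}0.png",robot.grab_frame(n)[:,:,::-1])
E
```

```text
pics
{'time_s': 0.0, 'joint_pos': array([ 1.24240128e+00,  1.24583787e-01,  1.65170313e+00,  2.19763147e-05,
        1.36746572e+00, -8.25968249e-02]), 'qvel': array([-1.22142278e-03,  5.85839629e-04,  7.56411574e-04,  1.62403265e-03,
        1.25723174e-03,  4.40375719e-05]), 'joint_torque': array([ 1.00010380e-03, -4.23611784e+01, -3.65457773e+01, -1.13714609e-04,
        7.14938229e-03, -2.88827543e-06]), 'eef_pos': array([0.15800476, 0.62992647, 0.2549848 ]), 'ee_rot': array([ 0.70160948,  0.08593966,  0.70193604, -0.08743176]), 'contact_force': array([ 0.71299547,  0.64573721, -0.49899582]), 'moment': array([-0.0223857 ,  0.02396325, -0.0063932 ]), 'opening': 1.0033526878128918}
side {'fx': 386.34210330231343, 'fy': 386.34210330231343, 'cx': 324.8016496420149, 'cy': 201.24495026193767, 'distortion': array([-0.00446329,  0.        ,  0.        ,  0.        ,  0.        ]), 'eye': array([0.31416804, 0.75439512, 0.88983343]), 'orientation': array([ 0.05827889, -0.13070437,  0.91041209, -0.38816203])}
top {'fx': 387.22782046571734, 'fy': 387.22782046571734, 'cx': 322.8641686305282, 'cy': 203.43615010636043, 'distortion': array([0.00651674, 0.        , 0.        , 0.        , 0.        ]), 'eye': array([0.39235952, 0.01923542, 1.5315284 ]), 'orientation': array([-0.03195574,  0.71468002, -0.6970076 ,  0.04890493])}
wrist {'fx': 333.82136116988, 'fy': 333.82136116988, 'cx': 321.8863110100468, 'cy': 195.13725254416147, 'distortion': array([-0.05097184,  0.        ,  0.        ,  0.        ,  0.        ]), 'eye': array([0.08404864, 0.65040166, 0.3707497 ]), 'orientation': array([0.12045346, 0.77948826, 0.60772989, 0.09248454])}
```

View pics/side0.png

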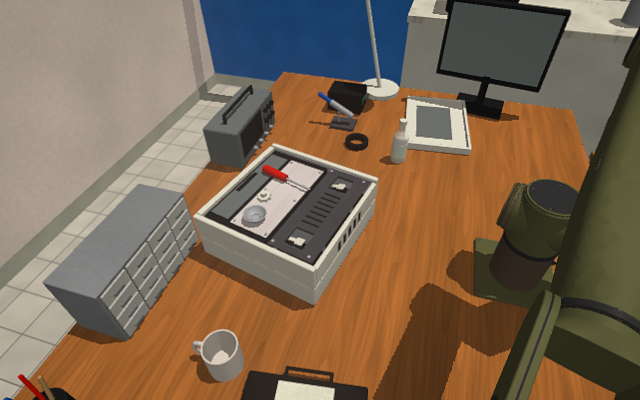

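View pics/top0.png

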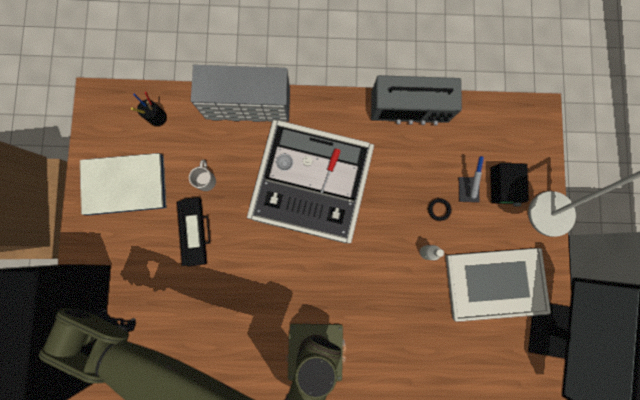

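View pics/wrist0.png

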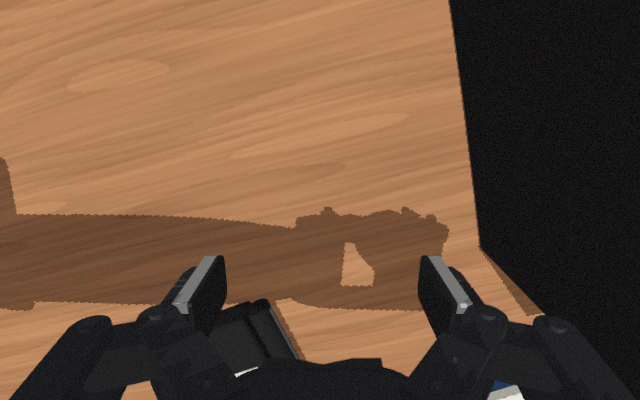

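The side view shows the printer with its windows near (297,239) and (340,186). In the top view they are near (273,200) and (336,214). I'll zoom in on the windows.

```bash
cat > h.py <<'E'
import numpy as np, cv2
from scipy.spatial.transform import Rotation as R
def ray(ci,uv):
    K=np.array([[ci['fx'],0,ci['cx']],[0,ci['fy'],ci['cy']],[0,0,1]])
    p=cv2.undistortPoints(np.array(uv,float).reshape(-1,1,2),K,ci['distortion']).reshape(-1,2)
    d=np.c_[p,np.ones(len(p))]
    return R.from_quat(ci['orientation'],scalar_first=True).apply(d)
def onplane(ci,uv,z):
    d=ray(ci,uv); e=np.array(ci['eye']); return e+d*((z-e[2])/d[:,2])[:,None]
def proj(ci,X):
    K=np.array([[ci['fx'],0,ci['cx']],[0,ci['fy'],ci['cy']],[0,0,1]])
    M=R.from_quat(ci['orientation'],scalar_first=True).inv().as_matrix()
    X=np.atleast_2d(X)
    return cv2.projectPoints(X,cv2.Rodrigues(M)[0],-M@np.array(ci['eye']),K,ci['distortion'])[0].reshape(-1,2)
E
python3 - <<'E'
import cv2
a=cv2.imread("pics/top0.png")[170:250,240:380]; b=cv2.imread("pics/side0.png")[140:300,190:390]
cv2.imwrite("pics/c_top.png",cv2.resize(a,None,fx=5.5,fy=5.5,interpolation=cv2.INTER_CUBIC))
cv2.imwrite("pics/c_side.png",cv2.resize(b,None,fx=3.7,fy=3.7,interpolation=cv2.INTER_CUBIC))
from h import *
from rig import robot
c=robot.camera_info("top")
uv=[[273.5,199.5],[336,214]]
P=onplane(c,uv,.155);print(P,np.linalg.norm(P[0]-P[1]))
E
```

```text
[[ 0.56045922  0.16468279  0.155     ]
 [ 0.5142669  -0.05975078  0.155     ]] 0.22913786276537443
```

View pics/c_top.png

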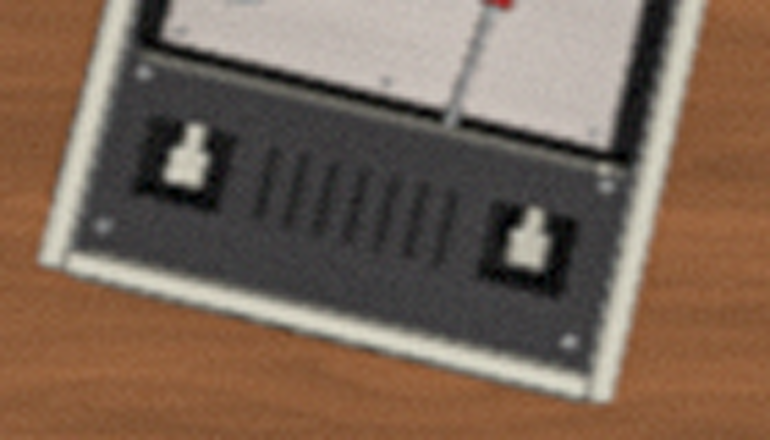

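View pics/c_side.png

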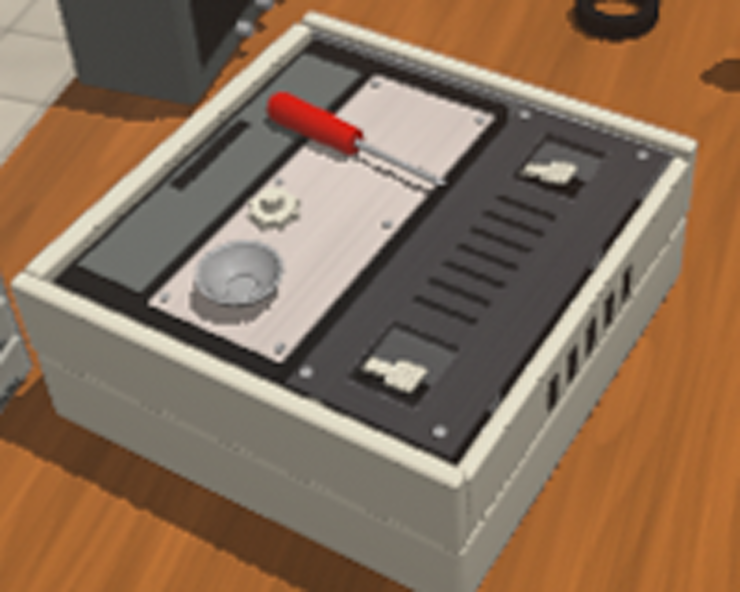

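The top crop shows the left window centred near (273.6,199.6) full-frame px and the right near (336,215.4). Both have a white paddle inside. Next I'll work out a hover pose with the wrist camera looking on.

```bash
cat >> h.py <<'E'
def plan(s,target,gy):
    """tool-frame shift (mm) and roll (deg) to bring TCP to target with tool y parallel to gy"""
    Rt=R.from_quat(s['ee_rot'],scalar_first=True)
    d=Rt.inv().apply(np.array(target)-s['eef_pos'])*1000
    g=Rt.inv().apply(gy); r=np.degrees(np.arctan2(g[2],g[1])); r=(r+90)%180-90
    return d,r
E
python3 - <<'E'
from h import *
from rig import robot
s=robot.read_state()
Rt=R.from_quat(s['ee_rot'],scalar_first=True); print(Rt.as_matrix().round(3))
c=robot.camera_info("top")
P=onplane(c,[[273.6,199.6],[336,215.4]],.155);print(P,np.linalg.norm(P[0]-P[1]))
gy=(P[0]-P[1]);gy/=np.linalg.norm(gy);gx=np.array([gy[1],-gy[0],0]);print(gy,gx)
w=robot.camera_info("wrist")
# rel to tool
print("cam in tool",Rt.inv().apply(w['eye']-s['eef_pos']), Rt.inv().apply(R.from_quat(w['orientation'],scalar_first=True).as_matrix()[:,2]))
for z in(.3,.33): print(plan(s,np.r_[P[0][:2],z]-.0*gx,gy), )
E
```

```text
[[-0.     0.243  0.97 ]
 [-0.001  0.97  -0.243]
 [-1.    -0.002 -0.   ]]
[[ 0.5601091   0.16431322  0.155     ]
 [ 0.50925327 -0.0598496   0.155     ]] 0.2298592640708689
[0.22124768 0.97521765 0.        ] [ 0.97521765 -0.22124768  0.        ]
cam in tool [-0.11555038  0.0015945  -0.07670935] [ 9.53840730e-01 -6.67594257e-04  3.00312196e-01]
(array([ -44.14405282, -354.00518505,  503.30679216]), np.float64(-1.297719367174139))
(array([ -74.14401567, -354.05229674,  503.30372798]), np.float64(-1.297719367174139))
```

The tool is already nearly aligned with the guard, about -1.3° of roll off. I'll move to hover over the left window and close the fingers on the way.

Request:
carry_out(deltas="-20 -30 40 -1.3 0; -45 -62 88 -1.3 0; -45 -92 130 -1.3 0; -45 -124 176 -1.3 0; -45 -156 222 -1.3 0; -45 -188 268 -1.3 0; -45 -220 313 -1.3 0; -45 -252 358 -1.3 0; -45 -284 404 -1.3 0; -45 -316 450 -1.3 0; -45 -340 483 -1.3 0; -45 -354 503 -1.3 0; -45 -354 503 -1.3 0; -45 -354 503 -1.3 0")

```text
time_s: 1.9
eef_pos: [0.5594, 0.1655, 0.3012]
ee_rot: [0.702, 0.079, 0.703, -0.078]
contact_force: [-0.2, -1.0, -0.3]
opening: 0.001
```

```bash
python3 - <<'E'
from h import *
from rig import robot
import pickle
s=robot.read_state(); w=robot.camera_info("wrist")
f=robot.grab_frame("wrist")
cv2.imwrite("pics/w1.png",f[:,:,::-1]); pickle.dump((s,w),open("w1.pkl","wb"))
print(s['time_s'],s['eef_pos'],s['opening'],s['contact_force'])
print(proj(w,[[.5601,.1643,.155]]))
E
```

```text
1.9 [0.55937385 0.16552707 0.3011536 ] 0.0010358045822790784 [-0.15081277 -1.02051099 -0.3444293 ]
[[318.81657889 189.75971152]]
```

View pics/w1.png

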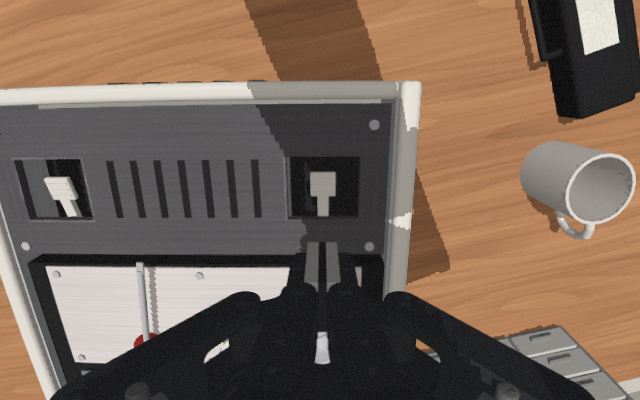

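The wrist view shows the left window at about (288–359, 157–217), with its paddle at about (310–336, 172–194). The right window is at about (13–91, 158–220). The closed fingertips are at (323,243). I'll zoom in.

```bash
python3 - <<'E'
import cv2,numpy as np
a=cv2.imread("pics/w1.png")
a=np.clip(a.astype(float)*1.6,0,255).astype(np.uint8)
l=cv2.resize(a[145:250,270:380],None,fx=5,fy=5,interpolation=cv2.INTER_CUBIC)
r=cv2.resize(a[145:250,0:110],None,fx=5,fy=5,interpolation=cv2.INTER_CUBIC)
cv2.imwrite("pics/z_l.png",l);cv2.imwrite("pics/z_r.png",r)
E
```

```text
(no output)
```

View pics/z_l.png

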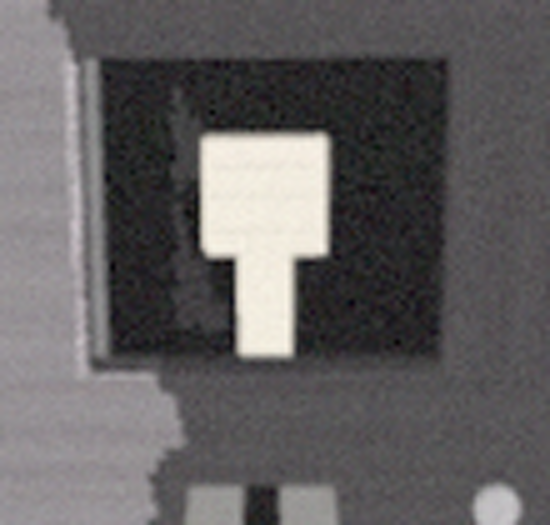

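View pics/z_r.png

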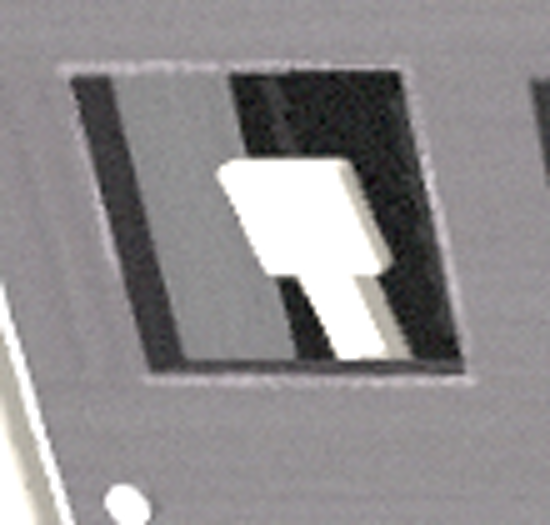

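```bash
python3 - <<'E'
from h import *
import pickle
s,w=pickle.load(open("w1.pkl","rb"))
L=np.array([[76,58],[447,58],[441,371],[89,372]])/5-.4+[270,145]
Rr=np.array([[68,70],[404,70],[468,377],[148,379]])/5-.4+[0,145]
A=onplane(w,L,.155);B=onplane(w,Rr,.155)
for n,Q in(("L",A),("R",B)):
    print(n,Q.mean(0),[np.linalg.norm(Q[i]-Q[(i+1)%4]).round(4) for i in range(4)])
d=A.mean(0)-B.mean(0);print(np.linalg.norm(d),d/np.linalg.norm(d), 'guard y from L top edge',A[1]-A[0])
Rt=R.from_quat(s['ee_rot'],scalar_first=True);print("tool y",Rt.as_matrix()[:,1], Rt.as_matrix()[:,0])
pad=np.array([[202,132],[330,132],[330,258],[202,258]])/5-.4+[270,145]
pr=np.array([[217,160],[345,158],[388,275],[268,275]])/5-.4+[0,145]
for z in(.149,.145,.141): 
  for q in(pad,pr):
    Q=onplane(w,q,z);print(z,Q.mean(0),[np.linalg.norm(Q[i]-Q[(i+1)%4]).round(4) for i in range(4)])
# fingertip check
tip=s['eef_pos']+Rt.apply([.025,0,0]);print("tip",tip,proj(w,tip))
E
```

```text
L [0.55963838 0.16729143 0.155     ] [np.float64(0.0589), np.float64(0.0533), np.float64(0.0592), np.float64(0.0535)]
R [ 0.51054674 -0.05526164  0.155     ] [np.float64(0.06), np.float64(0.0538), np.float64(0.0602), np.float64(0.0553)]
0.22790317462549525 [0.21540567 0.97652465 0.        ] guard y from L top edge [0.01303591 0.05745104 0.        ]
tool y [2.20409042e-01 9.75407495e-01 2.68062220e-04] [-6.80675724e-04  4.28630311e-04 -9.99999676e-01]
0.149 [0.55746849 0.16825105 0.149     ] [np.float64(0.0211), np.float64(0.0217), np.float64(0.0215), np.float64(0.0217)]
0.149 [ 0.51079829 -0.05357992  0.149     ] [np.float64(0.0237), np.float64(0.0212), np.float64(0.0224), np.float64(0.0212)]
0.145 [0.55855134 0.16801685 0.145     ] [np.float64(0.0214), np.float64(0.0221), np.float64(0.0219), np.float64(0.0221)]
0.145 [ 0.51118402 -0.05712763  0.145     ] [np.float64(0.024), np.float64(0.0215), np.float64(0.0228), np.float64(0.0215)]
0.141 [0.55963418 0.16778265 0.141     ] [np.float64(0.0217), np.float64(0.0224), np.float64(0.0222), np.float64(0.0224)]
0.141 [ 0.51156975 -0.06067534  0.141     ] [np.float64(0.0244), np.float64(0.0219), np.float64(0.0231), np.float64(0.0219)]
tip [0.55935683 0.16553778 0.27615361] [[318.76524314 260.76066067]]
```

From the wrist view the left window centre is at about (0.5596, 0.1673). The top view gives (0.5601, 0.1643). The fingertips appear 4 px right of where they should project, which accounts for roughly 1.7 mm, so the true y is about 0.1655. The tool is already there, so I'll descend partway and check.

Request:
carry_out(deltas="30 0 0 0 0; 60 0 0 0 0; 90 0 0 0 0; 108 0 0 0 0; 108 0 0 0 0; 108 0 0 0 0")

```text
time_s: 2.7
eef_pos: [0.5606, 0.1652, 0.1948]
ee_rot: [0.704, 0.079, 0.702, -0.078]
contact_force: [0.3, 0.1, -0.4]
opening: -0.001
```

```bash
python3 - <<'E'
from h import *
from rig import robot
s=robot.read_state(); w=robot.camera_info("wrist")
f=robot.grab_frame("wrist");g=robot.grab_frame("side")
a=np.clip(f[:,:,::-1]*1.6,0,255).astype(np.uint8)
cv2.imwrite("pics/w2.png",a)
cv2.imwrite("pics/s2.png",cv2.resize(g[140:300,190:390,::-1],None,fx=3.7,fy=3.7,interpolation=cv2.INTER_CUBIC))
print(s['time_s'],s['eef_pos'],s['contact_force'])
E
```

```text
2.7 [0.56058192 0.16515655 0.19484985] [ 0.33950507  0.06457836 -0.43191378]
```

View pics/w2.png

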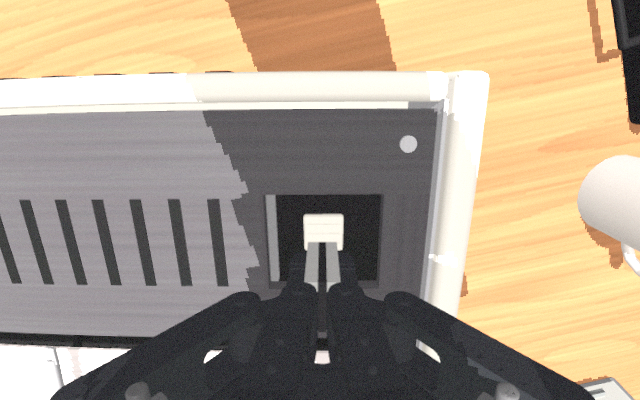

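View pics/s2.png

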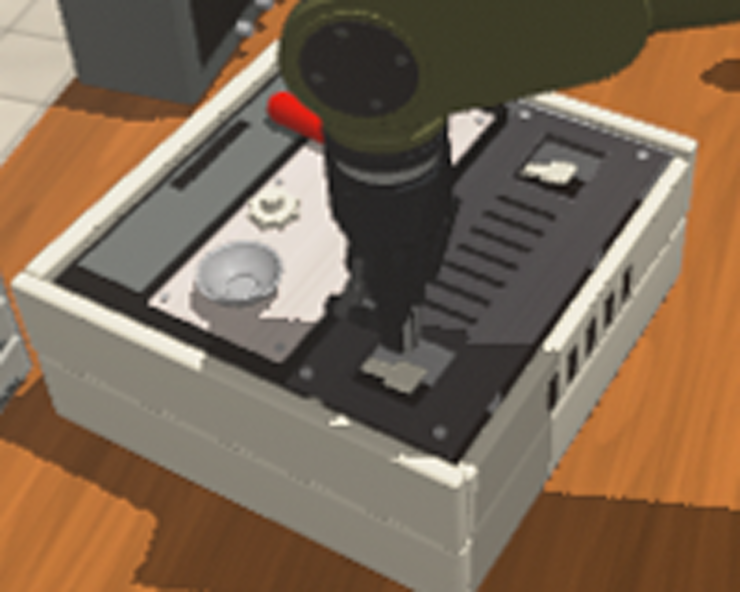

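The left paddle (304–343, 214–250) is directly in line with the fingertips in y. Before going in I'll check how far back the thin finger section reaches and its margin at the window edge.

```bash
python3 - <<'E'
from h import *
from rig import robot
s=robot.read_state(); w=robot.camera_info("wrist")
Rt=R.from_quat(s['ee_rot'],scalar_first=True)
for x in range(25,-31,-5):
    for z in(-11,-7,):
        p=np.array([[x,-15,z],[x,15,z]])/1000
        print(x,z,proj(w,s['eef_pos']+Rt.apply(p)).round(0).tolist(),end=' ')
    print()
print(proj(w,[[.5598,.1655,.155]]))
E
```

```text
25 -11 [[286.0, 240.0], [351.0, 240.0]] 25 -7 [[286.0, 247.0], [351.0, 247.0]] 
20 -11 [[285.0, 244.0], [352.0, 244.0]] 20 -7 [[285.0, 252.0], [352.0, 252.0]] 
15 -11 [[284.0, 249.0], [353.0, 249.0]] 15 -7 [[284.0, 258.0], [353.0, 258.0]] 
10 -11 [[283.0, 255.0], [354.0, 255.0]] 10 -7 [[283.0, 263.0], [354.0, 263.0]] 
5 -11 [[281.0, 261.0], [355.0, 261.0]] 5 -7 [[282.0, 269.0], [355.0, 269.0]] 
0 -11 [[280.0, 267.0], [356.0, 267.0]] 0 -7 [[280.0, 276.0], [356.0, 276.0]] 
-5 -11 [[278.0, 273.0], [358.0, 273.0]] -5 -7 [[279.0, 283.0], [357.0, 283.0]] 
-10 -11 [[276.0, 281.0], [359.0, 281.0]] -10 -7 [[277.0, 290.0], [359.0, 290.0]] 
-15 -11 [[275.0, 288.0], [361.0, 288.0]] -15 -7 [[275.0, 298.0], [360.0, 298.0]] 
-20 -11 [[273.0, 297.0], [362.0, 297.0]] -20 -7 [[273.0, 307.0], [362.0, 307.0]] 
-25 -11 [[270.0, 306.0], [364.0, 306.0]] -25 -7 [[271.0, 316.0], [364.0, 316.0]] 
-30 -11 [[268.0, 316.0], [366.0, 316.0]] -30 -7 [[269.0, 327.0], [365.0, 327.0]] 
[[319.47309213 244.25938559]]
```

There is ample margin: the finger backs stay inside ±15 mm against the ±30 mm window. I'll descend to the paddle in steps.

Request:
carry_out(deltas="8 0 0 0 0; 14 0 0 0 0; 18 0 0 0 0; 22 0 0 0 0; 24 0 0 0 0; 26 0 0 0 0; 28 0 0 0 0; 30 0 0 0 0; 30 0 0 0 0")

```text
time_s: 3.92
eef_pos: [0.5598, 0.1648, 0.1632]
ee_rot: [0.703, 0.079, 0.703, -0.079]
contact_force: [-2.1, -0.4, 2.7]
opening: -0.001
```

Contact is made and the lever is moving, at about 2.7 N. I'll continue down.

Request:
carry_out(deltas="2 0 0 0 0; 4 0 0 0 0; 6 0 0 0 0; 7 0 0 0 0; 8 0 0 0 0; 8 0 0 0 0")

```text
time_s: 4.68
eef_pos: [0.5606, 0.1646, 0.1558]
ee_rot: [0.703, 0.079, 0.702, -0.079]
contact_force: [-0.8, -0.9, 5.0]
opening: -0.001
```

```bash
python3 - <<'E'
from h import *
from rig import robot
s=robot.read_state()
print(s['time_s'],s['eef_pos'],s['contact_force'])
f=robot.grab_frame("wrist")
cv2.imwrite("pics/w3.png",np.clip(f[:,:,::-1]*1.6,0,255).astype(np.uint8))
E
```

```text
4.675 [0.56058999 0.16462831 0.15581656] [-0.78041131 -0.87062901  4.98188777]
```

View pics/w3.png

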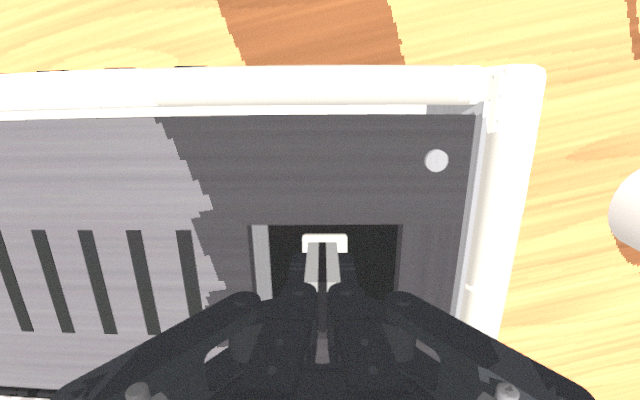

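The fingertips at (323,245) press the middle of the paddle (302–347), well clear of the edges. The tip is about 24 mm below the guard's top face. I'll go on in 1 mm steps until the stop.

Request:
carry_out(deltas="1 0 0 0 0; 2 0 0 0 0; 2.5 0 0 0 0; 2.5 0 0 0 0; 2.5 0 0 0 0")

```text
time_s: 5.35
eef_pos: [0.561, 0.1646, 0.1538]
ee_rot: [0.704, 0.079, 0.702, -0.079]
contact_force: [-0.2, -1.4, 5.5]
opening: -0.001
```

Request:
carry_out(deltas="1 0 0 0 0; 1.5 0 0 0 0; 1.5 0 0 0 0; 1.5 0 0 0 0")

```text
time_s: 5.85
eef_pos: [0.5611, 0.1646, 0.1535]
ee_rot: [0.704, 0.079, 0.702, -0.079]
contact_force: [-3.6, -0.8, 10.6]
opening: 0.001
```

The force has doubled with almost no motion, which looks like the stop. One more small push will confirm it.

Request:
carry_out(deltas="0.5 0 0 0 0; 1 0 0 0 0; 1 0 0 0 0; 1 0 0 0 0")

```text
time_s: 6.35
eef_pos: [0.5612, 0.1646, 0.1533]
ee_rot: [0.704, 0.079, 0.702, -0.079]
contact_force: [-5.0, -1.1, 14.7]
opening: 0.003
```

The left lever is on its stop: 14.7 N and no travel. I'll retract straight up and then cross to the right window along tool −y, at a height where the camera sees both.

Request:
carry_out(deltas="-10 0 0 0 0; -30 0 0 0 0; -60 0 0 0 0; -100 0 0 0 0; -148 0 0 0 0; -148 -50 0 0 0; -148 -105 0 0 0; -148 -160 0 0 0; -148 -205 0 0 0; -148 -229 0 0 0; -148 -229 0 0 0; -148 -229 0 0 0; -148 -229 0 0 0")

```text
time_s: 7.98
eef_pos: [0.5095, -0.0577, 0.2984]
ee_rot: [0.703, 0.078, 0.703, -0.078]
contact_force: [0.9, -0.1, 0.0]
opening: -0.002
```

```bash
python3 - <<'E'
from h import *
from rig import robot
import pickle
s=robot.read_state(); w=robot.camera_info("wrist")
f=robot.grab_frame("wrist"); pickle.dump((s,w),open("w4.pkl","wb"))
a=np.clip(f[:,:,::-1]*1.3,0,255).astype(np.uint8)
cv2.imwrite("pics/w4.png",a)
v=np.hstack([cv2.resize(a[145:250,270:380],None,fx=3.6,fy=3.6,interpolation=cv2.INTER_CUBIC),cv2.resize(a[145:250,530:640],None,fx=3.6,fy=3.6,interpolation=cv2.INTER_CUBIC)])
cv2.imwrite("pics/z4.png",v)
print(s['time_s'],s['eef_pos'],s['contact_force'],s['ee_rot'])
E
```

```text
7.975 [ 0.5094661  -0.05770027  0.29840757] [ 0.91263747 -0.08856021  0.04463607] [ 0.7027787   0.0783103   0.70275573 -0.07812797]
```

View pics/w4.png

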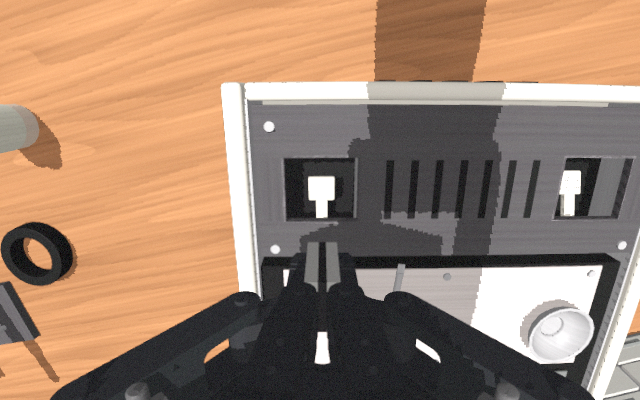

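View pics/z4.png

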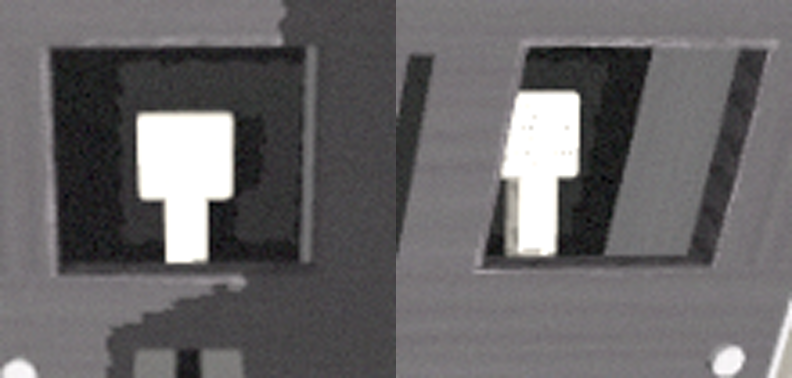

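The left paddle now sits visibly deep, shifted under the window's near edge. The right window is centred at about x=320.5 px and its paddle at 321.4, against 323 for the fingers, so I'll shift about 1.5 mm in −y and descend.

Request:
carry_out(deltas="30 -1.5 0 0 0; 60 -1.5 0 0 0; 90 -1.5 0 0 0; 105 -1.5 0 0 0; 105 -1.5 0 0 0; 105 -1.5 0 0 0")

```text
time_s: 8.78
eef_pos: [0.5098, -0.0601, 0.1948]
ee_rot: [0.704, 0.079, 0.702, -0.079]
contact_force: [-0.0, 0.5, 0.1]
opening: 0.004
```

```bash
python3 - <<'E'
from h import *
from rig import robot
s=robot.read_state()
f=robot.grab_frame("wrist")
cv2.imwrite("pics/w5.png",np.clip(f[:,:,::-1]*1.4,0,255).astype(np.uint8))
print(s['time_s'],s['eef_pos'],s['contact_force'])
E
```

```text
8.775 [ 0.50978811 -0.0600934   0.19477786] [-0.03235434  0.47589201  0.11539512]
```

View pics/w5.png

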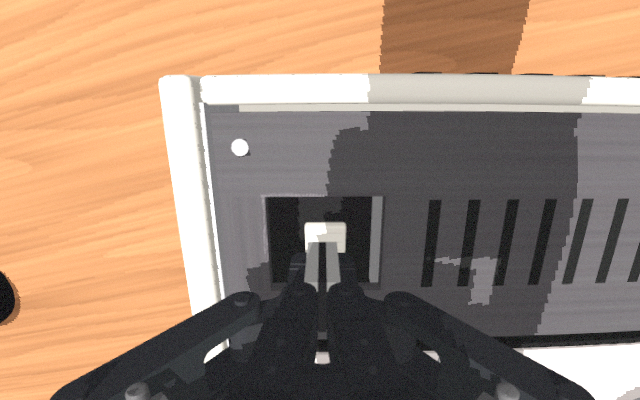

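The window (265–382) and paddle (305–346, top row 222) are centred on the fingers at 323. Press.

Request:
carry_out(deltas="8 0 0 0 0; 14 0 0 0 0; 18 0 0 0 0; 22 0 0 0 0; 24 0 0 0 0; 26 0 0 0 0; 28 0 0 0 0; 30 0 0 0 0; 32 0 0 0 0; 34 0 0 0 0; 36 0 0 0 0; 37 0 0 0 0; 38 0 0 0 0; 38 0 0 0 0")

```text
time_s: 10.58
eef_pos: [0.5094, -0.0602, 0.1556]
ee_rot: [0.703, 0.079, 0.702, -0.079]
contact_force: [0.1, 0.2, 4.4]
opening: -0.001
```

Request:
carry_out(deltas="1 0 0 0 0; 2 0 0 0 0; 3 0 0 0 0; 3.5 0 0 0 0; 4 0 0 0 0; 4 0 0 0 0; 4 0 0 0 0")

```text
time_s: 11.45
eef_pos: [0.51, -0.0603, 0.153]
ee_rot: [0.704, 0.079, 0.702, -0.079]
contact_force: [-2.3, 0.1, 10.7]
opening: -0.002
```

Request:
carry_out(deltas="0.5 0 0 0 0; 1 0 0 0 0; 1 0 0 0 0; 1 0 0 0 0")

```text
time_s: 11.95
eef_pos: [0.5101, -0.0603, 0.1529]
ee_rot: [0.704, 0.079, 0.702, -0.079]
contact_force: [-4.2, 0.0, 14.2]
opening: -0.002
```

The right lever behaves the same way: on its stop at 14 N with no travel. I'll retract to midway between the windows for a final check.

Request:
carry_out(deltas="-10 0 0 0 0; -30 0 0 0 0; -60 0 0 0 0; -100 0 0 0 0; -150 0 0 0 0; -190 40 0 0 0; -200 80 0 0 0; -200 115 0 0 0; -200 115 0 0 0; -200 115 0 0 0; -200 115 0 0 0")

```text
time_s: 13.32
eef_pos: [0.5341, 0.0512, 0.3498]
ee_rot: [0.702, 0.079, 0.703, -0.079]
contact_force: [0.2, 1.3, -0.7]
opening: 0.0
```

```bash
python3 - <<'E'
from h import *
from rig import robot
s=robot.read_state(); w=robot.camera_info("wrist")
f=robot.grab_frame("wrist")
cv2.imwrite("pics/w6.png",np.clip(f[:,:,::-1]*1.3,0,255).astype(np.uint8))
g=robot.grab_frame("top");g0=cv2.imread("pics/top0.png")
cv2.imwrite("pics/t6.png",g[:,:,::-1])
print(s['time_s'],s['eef_pos'],s['contact_force'])
# where paddle centres should appear at angle 0/stop
gx=np.array([.976,-.219,0])
for c in([.5598,.1655],[.5095,-.0595]):
    for d in(.006,.028): print(d,proj(w,[[*c,.155-d]]))
E
```

```text
13.325 [0.53412667 0.05116147 0.34976182] [ 0.22088264  1.2652531  -0.67507248]
0.006 [[440.22737006 172.50582207]]
0.028 [[433.12764165 167.53927617]]
0.006 [[204.88302539 173.68578599]]
0.028 [[211.92396419 168.65523007]]
```

View pics/w6.png

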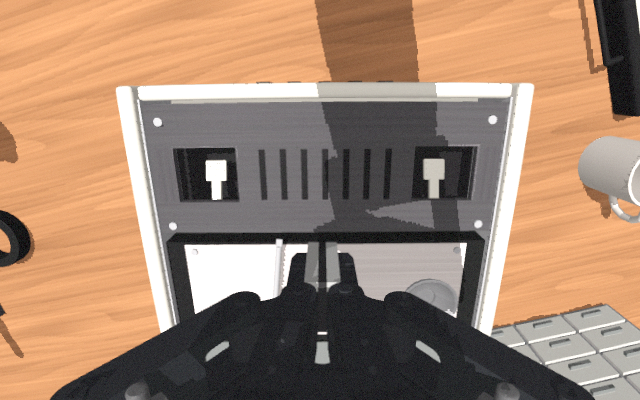

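View pics/t6.png

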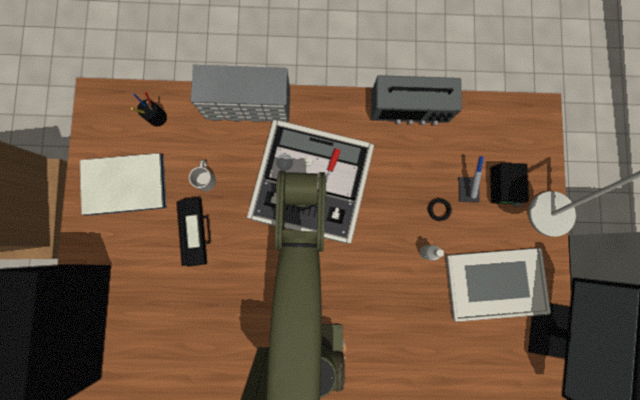

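Both paddles, left near (433,168) and right near (216,170), sit deep. They match the projected positions at the stop, (433,168) and (212,169), and not those at angle 0, (440,173) and (205,174). The bystanders look unmoved in the top view and nothing is being touched, so I'll hand in.

```bash
python3 -c "
from rig import robot
print(robot.hand_in(), robot.read_state()['time_s'])"
```

```text
the job is handed in; nothing more can be done
the job is handed in; nothing more can be done
```

I pressed both release levers down to their stops with closed fingers, first left and then right, and handed the job in at about 13.4 s of the 42 s allowed.

- **Stops:** on each lever the force rose from about 5 N to about 14–15 N with almost no further travel. The fingertips were then about 27 mm below the guard's top face, against 28 mm given for the stop.
- **Final wrist picture:** both paddles were within about 4 px of the positions expected at the stop.
- **Guard and bystanders:** the fingers showed wide margins to the window edges, and I saw no sign of guard contact. In the last top picture the cartridge, cleaner, tape and mug looked unmoved. The arm partly hid the objects on the scanner plate there, so I checked those less well.
- **Disagreement:** the wrist and top cameras differed by 3 to 5 mm in y on the window positions. I settled it with the fingertips' place in the wrist view.

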